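# Set and close the stencil frame clamp

## Robot

A 7-joint arm with a two-finger parallel gripper is mounted at the origin on the work surface. World frame = base frame: x ahead of the robot, y to its left, z up, the work surface at z = 0. Lengths are in mm, angles in rad, forces in N, time in s.
With the tool pointing down it reaches from about 425 to 1025 mm from the base axis. Payload 9.4 kg.
Tool frame: the origin (TCP) lies at the very end of the fingers, on their centre line; the grasp point (between the pads) lies 19 mm behind it (pinch_z is the z of the grasp point in the tool frame, in mm); z points along the fingers, y is the line along which they close (so a half turn about z gives the same grasp; the last joint's range is limited). The gripper opens to 93 mm and grips with 3 to 60 N. Pads are 15 mm wide; open, the fingers measure 128 mm over their backs; the gripper's body (75 mm by 188 mm) begins 65 mm behind the grasp point.
Start: joints at [1.057, 0.599, -0.003, 1.599, 0.002, 0.943, -0.08], TCP at [306.696, -656.934, 218.618] pointing down, gripper open.
Joint ranges: [-2.57, 2.57], [-0.35, 1.97], [-1.29, 1.29], [0.11, 2.56], [-1.05, 4.19], [0.11, 1.86], [-2.63, 2.63]. Speed limits (rad/s): [2.22, 2.22, 3.01, 3.01, 3.14, 3.14, 3.14].

## Interface

Orientations are given as a unit quaternion [x, y, z, w].
In Python, from rig import sense, read_camera, job_done, pinch_z gives the robot as it stands.
- The arm moves only by the shell command python3 -m inch 'ROWS' [FORCE]. ROWS is a JSON object of lists of equal length, an entry for each row: "jaw": the closure in counts, from 0 (fully open) to 255 (shut); "delta_pos": the shift along the tool's x, y, z in cm, a list of three; "spin": the turn about the tool's z in degrees. A call has 1 to 8 rows; each row is the pose to reach, as a shift and turn from the pose commanded when the call began, along the tool's axes at that moment; what a row does not reach only later rows make up. A row lasts 1/8 s, in which the tool goes at most 62.5 mm and 10.7 degrees, less where a joint would pass 70% of its speed; a pose out of reach is approached as far as the arm can. A call with a gripper value outside its range is refused whole. The fingers move at their own pace and stop on an object; FORCE is the grip in N (left out, the last holds). Time passes only in rows, so rows that repeat a pose let the fingers close. It gives the time, the measured TCP pose, the force, the opening and the grip force at its end, in the units of the state.
- sense(): the state, without advancing time (a new reading comes with each control period).
- read_camera(name): name is "side" or "top" or "wrist"; returns a dict with "image" (480x640x3 uint8, blue, green, red), "fov_y" (degrees; the focal length in pixels is half the picture's height over the tangent of half this angle, whatever the lens; pixels are square), "cx", "cy" (the principal point, pixels), "dist_coeffs" ([k1, k2, p1, p2, k3] as OpenCV has them; the pictures are not rectified), "R" (3x3) and "t" (3): a world point X has camera coordinates R X + t. Camera axes: x right, y down, z forward; pixel columns grow to the right and rows downward; lengths in mm; the calibration is good to about 2 mm. A picture is of the moment at which its call begins. There is no depth.
- job_done(): hands the job in; it is judged then, once.
The state is a dict: "time": time; "joints": joint angles; "joint_vel": joint speeds; "joint_efforts": joint torques, N m; "ee_pos": TCP position; "tool_rot": TCP orientation; "force": force on the tool from outside, world axes, zero at the start; "wrist_torque": the same for the moment, N m; "gripper_width": opening from 0.0 (shut) to 1.0 (fully open); "grip_force": force on a finger pad.
Only numpy, scipy, OpenCV 4.12 (cv2) and the standard library are available. Lean on these libraries where they do the work, as an engineer would, in place of code of your own. Each camera call takes 0.05 s, during which the arm holds its last target. There are 200 camera calls.

## Task

Get the stencil frame held for printing: turn the clamp's black adjuster nut clockwise until the red cam lever, swung down from open, meets firm resistance about halfway through its swing, then push the lever fully closed and let go. Never force the lever, do not tighten the nut while the lever is closed, and leave the frame and the other things where they are.

Things in the scene. Friction and masses are not known exactly. Their poses are not given: they have to be found in the camera images.
- nut_centre (a point): Centre (half-way up) of the black round adjuster nut: a knurled knob 48 mm in diameter, 30 mm high, axis vertical, top 135 mm above the table, orange mark on top; 20 mm of free height below its lower edge. Fixed to the clamp; axes the clamp's: x towards the frame, y along the clamp from nut to lever, z up. The nut does not rise or sink.
- nut (a joint): Turn of the nut, rad; grows clockwise seen from above (tighter); 0.8 N m to turn, stays where left. It must go about 0.5 to 4.5 rad tighter; this number does not tell how far, as the play in the works differs each time. Each rad lowers the lever's pivot 4 mm. The lever's bite angle b obeys cos(1.7 - b) = constant - 0.2 x turn (about 0.3 rad earlier per rad near halfway; above 1: no bite).
- lever_foot (a point): Point on top of the frame's near rail (25 mm above the table) straight under the red lever's pivot; 49 mm in x and 160 mm in y from the nut's axis; axes the clamp's: the pivot pin lies along x, the lever swings down towards +y, z up. The pivot stands 40 to 53 mm above this point at the start, less 4 mm per rad of nut. A steel guide plate runs beside it over the beam, up to 83 mm above the table.
- lever (a joint): Angle of the red cam lever, rad: 0 open (up, leaning 0.26 rad past vertical towards the nut), 0.95 halfway, 1.90 closed (almost level, along +y). Free it takes 1 to 2 N, 85 mm from the pivot. From the bite on it climbs some 4 N in 0.1 rad and peaks 0.3 rad later: about 9 N for a bite at halfway, over 20 N if far too tight. Past 1.7 it goes over centre and stays. Too loose: hardly any resistance.
- bed: Black rubber strip under the frame's near rail, 3 mm thick, 30 by 360 mm, fixed to the clamp; origin at the centre of its underside. The lever's steel cam presses the rail on it. (The lever: flat red bar 16 mm wide along the pin, 9 mm thick, round end 117 mm from the pivot; push it on the side that faces the nut, which is the top when closed, at most 25 N. A light spring swings it back open.)
- frame: Loose stencil frame, wooden rails 30 mm wide and 22 mm high, 240 mm (x) by 380 mm (y) outside, a greased steel strip on its near rail, black stencil sheet with a blue flowered field; lies between two locating pins with its near rail under the lever's cam. Origin at the centre of its underside, 3 mm above the table.
- spatula: Bystander: spatula 160 mm long lying on the stencil sheet; origin mid-length, underside.
- weight: Bystander: brass weight 28 mm wide, 42 mm high, on the frame's side rail; origin at its underside.
- paste_bowl: Bystander: white bowl 120 mm across, 55 mm high; origin at its underside.
- brush: Bystander: flat brush 200 mm long on the table; origin mid-length, underside.
- pigment_jar: Bystander: blue jar with white cap, 66 mm across, 90 mm high; origin at its underside.
- pigment_tin: Bystander: pigment tin with blue label, 76 mm across, 100 mm high; origin at its underside.

How it is judged:
By the outcome, as a careful person would: the job done as asked, in the order asked, and still so for the second after the job is handed in, with the robot touching nothing.
It also fails if it takes over 72 s, if anything falls off the work surface, if the arm or the gripper's body presses on something with over 40 N, if the wrist force passes 120 N, or if a joint passes its speed limit or range.

## Working session

There is one attempt and no reset: what is moved stays moved. The work goes in short steps, Python scripts to look and compute and a shell command to move; the robot and the scene stay as the last step left them, time stands still between calls to the robot, and variables do not carry over. Pictures are saved under pics/ and viewed, at most 10 in all, crops included, and the job is handed in when it is done.

```bash
mkdir -p pics
cat > h.py <<'E'
import numpy as np, cv2
from rig import *
def cam(n):
    c=read_camera(n); f=240/np.tan(np.radians(c["fov_y"])/2)
    c["K"]=np.array([[f,0,c["cx"]],[0,f,c["cy"]],[0,0,1.]]); c["R"]=np.array(c["R"]);c["t"]=np.array(c["t"]); c["d"]=np.array(c["dist_coeffs"],float); return c
def ray(c,p):
    u=cv2.undistortPoints(np.array([[p]],float),c["K"],c["d"])[0,0]
    return -c["R"].T@c["t"], c["R"].T@np.array([u[0],u[1],1])
def plane(c,p,z):
    o,d=ray(c,p); return o+d*(z-o[2])/d[2]
def proj(c,X):
    return cv2.projectPoints(np.array(X,float).reshape(-1,3),cv2.Rodrigues(c["R"])[0],c["t"],c["K"],c["d"])[0].reshape(-1,2)
E
python3 - <<'E'
from h import *
a=cam("top");b=cam("side")
cv2.imwrite("pics/top.png",a["image"]);cv2.imwrite("pics/side.png",b["image"])
for c in(a,b): print(-c["R"].T@c["t"],c["R"][2])
s=sense();print(s["ee_pos"],s["tool_rot"],s["force"],pinch_z)
E
```

```text
[ 396.2632381    -3.87123316 1655.74986051] [ 0.120015   -0.01078009 -0.99271355]
[ 480.18252892  830.381652   1099.36770353] [ 0.09321609 -0.63847266 -0.76397868]
[ 306.49781791 -656.5506016   217.83215654] [ 9.76239218e-01  2.16694450e-01 -2.12930706e-04 -6.77807983e-04] [-0.65926991 -0.13629181 -0.77749812] -18.8
```

View pics/top.png

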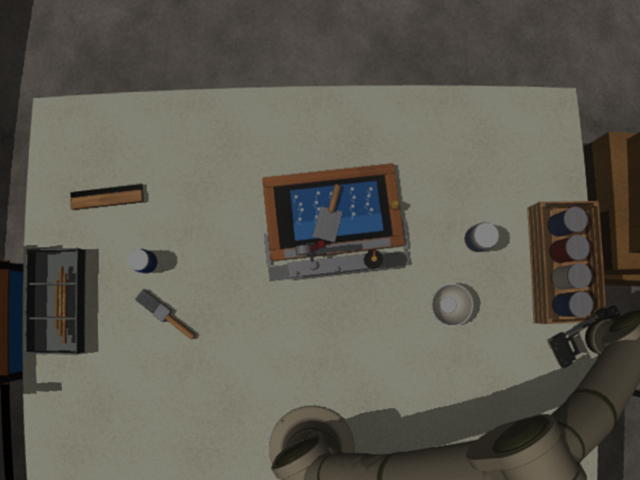

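View pics/side.png

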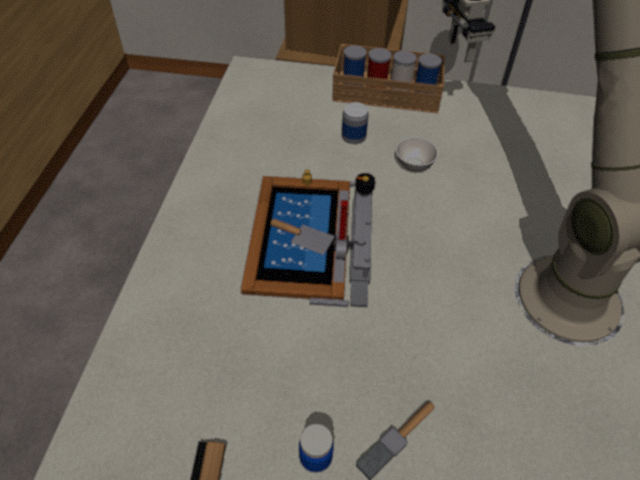

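Run:
```python
from h import *
a=cam("top");b=cam("side")
A=cv2.resize(a["image"][150:300,250:420],None,fx=3.5,fy=3.5,interpolation=2)
B=cv2.resize(b["image"][160:320,230:390],None,fx=3.28,fy=3.28,interpolation=2)[:525]
A=A[:,:595]
h=525; im=np.hstack([A[:h,100:500],B[:h,130:]]);cv2.imwrite("pics/z.png",im);print(im.shape)
for n,c,r in(("top",a,(230,275,285,410)),("side",b,(160,320,320,390))):
    I=c["image"].astype(int);m=np.zeros(I.shape[:2],bool);m[r[0]:r[1],r[2]:r[3]]=1
    red=m&(I[...,2]>60)&(I[...,2]>2.2*I[...,1])&(I[...,2]>2.2*I[...,0])
    ora=m&(I[...,2]>100)&(I[...,1]>1.4*I[...,0])&(I[...,2]>1.3*I[...,1])
    blk=m&(I.max(2)<45)
    for k,q in(("red",red),("ora",ora),("blk",blk)):
        l=cv2.connectedComponentsWithStats(q.astype(np.uint8))
        for s,cc in zip(l[2][1:],l[3][1:]):
            if s[4]>8: print(n,k,s,cc.round(1))
```

```text
(525, 795, 3)
top red [318 241   6   6  33] [320.7 243.5]
top ora [372 255   5   6  16] [373.6 257.8]
top blk [285 230  37  18 289] [296.8 240. ]
top blk [335 230  57  13 341] [363.6 235.8]
top blk [324 240   9   5  21] [327.2 241.9]
top blk [364 250  20  19 230] [373.5 259.7]
top blk [307 252  10   5  29] [311.8 254.2]
side red [339 201   9  38 211] [343.  219.2]
side ora [320 180  29  10 194] [334.1 184.1]
side ora [320 282  24  15 252] [332.6 289.4]
side blk [355 174  20  21 272] [364.7 185.2]
side blk [320 189  18  47 323] [331.4 208.3]
side blk [320 238  16  47 333] [328.1 265.4]
side blk [348 242   5   6  24] [350.  244.5]
```

View pics/z.png

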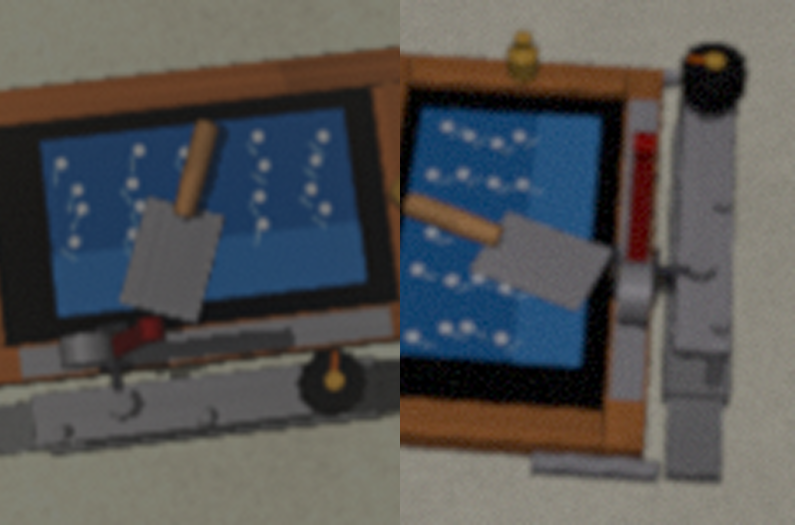

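```bash
cat >> h.py <<'E'
def tri(c1,p1,c2,p2):
    o1,d1=ray(c1,p1);o2,d2=ray(c2,p2)
    s=np.linalg.lstsq(np.c_[d1,-d2],o2-o1,rcond=None)[0]
    P,Q=o1+s[0]*d1,o2+s[1]*d2; return (P+Q)/2,np.linalg.norm(P-Q)
E
python3 - <<'E'
from h import *
a=cam("top");b=cam("side")
print("nut tri",tri(a,(373.6,259.2),b,(364.8,184.6)))
print(plane(a,(373.6,259.0),130),plane(b,(364.8,184.3),130))
print("levertip tri",tri(a,(322,241.5),b,(344,201)), "red cent",tri(a,(320.7,243.5),b,(343,219)))
# frame far edge by orange mask in top
I=a["image"].astype(int)
w=(I[...,2]>1.45*I[...,1])&(I[...,1]>1.2*I[...,0]); w[:160]=0;w[215:]=0;w[:,:255]=0;w[:,405:]=0
pts=[]
for u in range(275,392,4):
    r=np.where(w[:,u])[0]
    if len(r): pts.append(plane(a,(u,r[0]),25)[:2])
pts=np.array(pts)
l=cv2.fitLine(pts.astype(np.float32),cv2.DIST_HUBER,0,.01,.01).ravel();
d=l[:2]*np.sign(l[1]);yaw=np.arctan2(-d[0],d[1]);print("frame yaw",yaw,l)
pts=[]
for v in range(185,285,4):
    r=np.where((b["image"][v].astype(int)[240:380,0]<1e9))[0]
for n in ((373.6,259.0),):
    N=plane(a,n,130);ex=np.array([np.cos(yaw),np.sin(yaw)]);ey=np.array([-np.sin(yaw),np.cos(yaw)])
    F=N[:2]+49*ex+160*ey;print("foot",F)
    for z in (65,70,75): print(z,proj(a,[*F,z]),proj(b,[*F,z]))
    T=F-ey*117*np.sin(.26);print("tip",T,[ (z,proj(a,[*T,z]),proj(b,[*T,z])) for z in(178,186)])
E
```

```text
nut tri (array([ 518.66279908, -176.12642125,  115.81362335]), np.float64(2.8795012154847144))
[ 516.63184745 -174.48404652  130.        ] [ 519.64361131 -162.82554113  130.        ]
levertip tri (array([557.77385504, -38.58382285, 191.87309984]), np.float64(1.945955812754841)) red cent (array([557.97403797, -36.38286271, 134.59479501]), np.float64(3.8593291224307165))
frame yaw 0.09393151 [ 9.3793444e-02 -9.9559170e-01  7.8050195e+02 -7.8456703e+01]
foot [550.40888889 -10.59349019]
65 [[310.8385256  249.88222674]] [[342.49464567 246.89003749]]
70 [[310.84261537 249.70511257]] [[342.59186237 245.55328564]]
75 [[310.84673085 249.52688965]] [[342.68962668 244.20881763]]
tip [553.23004796 -40.53932033] [(178, array([[322.69078734, 244.24732061]]), array([[345.40513254, 204.8207227 ]])), (186, array([[322.76154814, 243.91165844]]), array([[345.58248625, 202.36177569]]))]
```

```bash
python3 -m inch '{"jaw":[0,0,0,0,0,0,0,0],"delta_pos":[[4.5,-3.95,0],[9,-7.9,0],[13.5,-11.85,0],[18,-15.8,0],[22.5,-19.75,0],[27,-23.7,0],[31.5,-27.65,0],[36,-31.6,0]],"spin":[-10,-20,-30,-40,-50,-60,-70,-80]}' 30
cat >> h.py <<'E'
from scipy.spatial.transform import Rotation as Ro
def togo(target,s=None):
    s=s or sense(); R=Ro.from_quat(s["tool_rot"]).as_matrix()
    d=R.T@(np.array(target,float)-s["ee_pos"])/10
    print("t",s["time"],"pos",np.round(s["ee_pos"],1),"yaw",np.degrees(np.arctan2(R[1,0],R[0,0])).round(1),"j",np.round(s["joints"],2),"F",np.round(s["force"],1),"delta cm",d.round(2)); return d
E
python3 -c "
from h import *
togo([518,-175,220])"
```

```text
time: 1.3
ee_pos: [499.8, -216.7, 218.9]
tool_rot: [0.606, 0.795, 0.0, 0.0]
force: [1.4, -0.5, -1.0]
gripper_width: 0.998
grip_force: 0.0
t 1.3 pos [ 499.8 -216.7  218.9] yaw 105.3 j [ 0.62  0.41 -0.43  1.99  0.24  0.78  0.32] F [ 1.4 -0.5 -1. ] delta cm [ 3.54  2.86 -0.11]
```

```bash
python3 -m inch '{"jaw":[0,0,0,0,0,0,0,0],"delta_pos":[[0.9,0.7,0],[1.8,1.4,0],[2.7,2.1,0],[3.5,2.8,0],[3.5,2.8,0],[3.5,2.8,0],[3.5,2.8,0],[3.5,2.8,0]],"spin":[-10,-20,-30,-40,-50,-60,-70,-75]}'
python3 - <<'E'
from h import *
togo([518,-175,220])
c=cam("wrist");print(proj(c,[[518,-175,135]]),-c["R"].T@c["t"]);cv2.imwrite("pics/w1.png",c["image"])
E
```

```text
time: 2.3
ee_pos: [517.1, -177.4, 218.6]
tool_rot: [-0.002, 1.0, 0.0, -0.0]
force: [0.2, 0.2, 0.0]
gripper_width: 1.001
grip_force: 0.0
t 2.3 pos [ 517.1 -177.4  218.6] yaw -179.8 j [ 0.78  0.49 -0.79  1.98  0.45  0.86  1.32] F [0.2 0.2 0. ] delta cm [-0.09  0.24 -0.14]
[[321.92037947 245.81208101]] [ 443.93045873 -177.30750877  385.18579228]
```

View pics/w1.png

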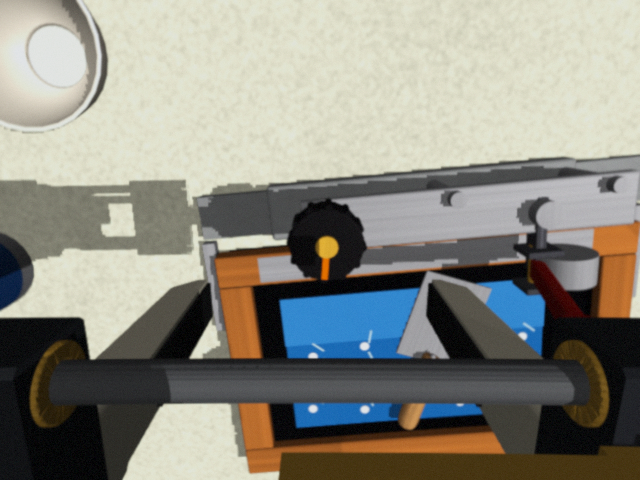

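Run:
```python
from h import *
c=cam("wrist");print(plane(c,(327,247),137))
I=c["image"].astype(int);m=(I.max(2)<40);m[:190]=0;m[285:]=0;m[:,:280]=0;m[:,375:]=0
l=cv2.connectedComponentsWithStats(m.astype(np.uint8));k=1+np.argmax(l[2][1:,4]);print(l[2][k],l[3][k])
P=plane(c,(l[2][k][0]+l[2][k][2]/2,l[2][k][1]+l[2][k][3]/2),125);print(P)
togo([P[0],P[1],101])
```

```text
[ 518.0849801  -171.93264288  137.        ]
[ 280  199   95   86 4476] [327.34763181 242.82730116]
[ 518.26266241 -171.37435974  125.        ]
t 2.4 pos [ 517.1 -177.5  218.5] yaw -179.9 j [ 0.78  0.49 -0.79  1.98  0.45  0.86  1.32] F [ 0.8 -0.4  0.1] delta cm [-0.12  0.61 11.75]
```

```bash
python3 -m inch '{"jaw":[0,0,0,0,255,255,255,255],"delta_pos":[[-0.1,0.5,3],[-0.1,0.5,6.5],[-0.1,0.5,10],[-0.1,0.5,11.7],[-0.1,0.5,11.7],[-0.1,0.5,11.7],[-0.1,0.5,11.7],[-0.1,0.5,11.7]],"spin":[0,0,0,0,0,0,0,0]}' 50
python3 -m inch '{"jaw":[255,255,255,255,255,255],"delta_pos":[[0,0,0],[0,0,0],[0,0,0],[0,0,0],[0,0,0],[0,0,0]],"spin":[0,7,14,21,28,28]}'
python3 -c "
from h import *
s=sense();togo([518,-172.5,101]);print(s['gripper_width'],s['grip_force'],s['wrist_torque'])"
```

```text
time: 3.4
ee_pos: [518.5, -172.5, 102.4]
tool_rot: [0.0, 1.0, -0.0, 0.001]
force: [0.0, -0.1, -0.2]
gripper_width: 0.617
grip_force: 0.0
time: 4.15
ee_pos: [518.3, -172.9, 102.0]
tool_rot: [0.242, 0.97, -0.001, 0.0]
force: [-0.4, -2.2, 4.2]
gripper_width: 0.509
grip_force: 50.0
t 4.15 pos [ 518.3 -172.9  102. ] yaw 152.0 j [ 0.57  0.6  -0.51  2.09  0.53  0.58  0.76] F [-0.4 -2.2  4.2] delta cm [0.04 0.02 0.1 ]
0.5087491635955375 50.0020694732666 [-0.57634779 -0.012854   -0.59849535]
```

```bash
python3 -m inch '{"jaw":[0,0,0,0,0,0],"delta_pos":[[0,0,0],[0,0,0],[0,0,-2],[0,0,-5],[0,0,-6],[0,0,-6]],"spin":[0,0,0,0,-10,-20]}'
python3 - <<'E'
from h import *
togo([557.8,-72.3,152])
c=cam("wrist");cv2.imwrite("pics/w2.png",c["image"])
for z in (65,72): print(proj(c,[551.8,-8.6,z]))
E
```

```text
time: 4.9
ee_pos: [518.6, -172.1, 162.5]
tool_rot: [0.066, 0.998, -0.0, 0.001]
force: [0.1, -0.6, 0.5]
gripper_width: 0.996
grip_force: 0.0
t 4.9 pos [ 518.6 -172.1  162.5] yaw 172.4 j [ 0.7   0.54 -0.69  2.04  0.51  0.74  1.13] F [ 0.1 -0.6  0.5] delta cm [-2.57 10.41  1.05]
[[569.92406659 254.96036091]]
[[576.35162982 258.29887527]]
```

View pics/w2.png

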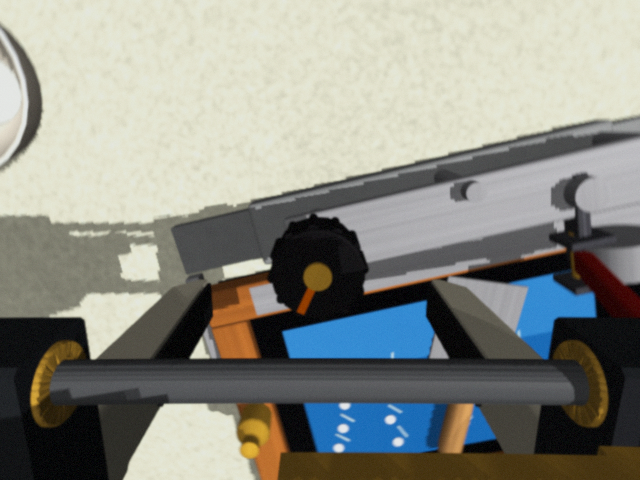

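```bash
python3 -m inch '{"jaw":[255,255,255,255,255,255],"delta_pos":[[-0.6,2.6,0],[-1.2,5.2,0],[-1.9,7.8,0.4],[-2.6,10.4,1],[-2.6,10.4,1],[-2.6,10.4,1]],"spin":[-7,-13,-13,-13,-13,-13]}'
python3 - <<'E'
from h import *
togo([557.8,-72.3,152])
a=cam("top");b=cam("side");c=cam("wrist")
A=cv2.resize(a["image"][215:275,280:400],None,fx=3.3,fy=3.3,interpolation=2)
B=cv2.resize(b["image"][160:280,310:390],None,fx=3,fy=3,interpolation=2)
im=np.zeros((580,800,3),np.uint8);im[:198,:396]=A;im[:360,400:640]=B
im[200:560,0:400]=cv2.resize(c["image"][190:480,320:640],(400,360));cv2.imwrite("pics/p3.png",im)
E
```

```text
time: 5.7
ee_pos: [557.8, -73.7, 151.4]
tool_rot: [-0.043, 0.999, -0.0, -0.0]
force: [-0.6, 0.0, 0.0]
gripper_width: 0.407
grip_force: 0.1
t 5.7 pos [557.8 -73.7 151.4] yaw -175.0 j [ 0.53  0.59 -0.73  2.01  0.57  0.76  1.11] F [-0.6  0.   0. ] delta cm [-0.01  0.13 -0.06]
```

View pics/p3.png

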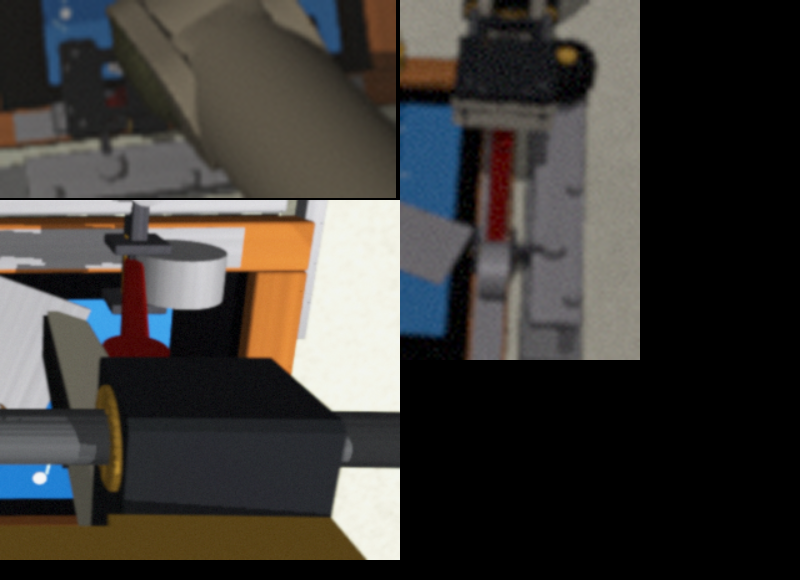

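```bash
cat >> h.py <<'E'
ey=np.array([-.0938,.9956,0]);ex=np.array([.9956,.0938,0]);F0=np.array([551.8,-8.6,0])
def lev(z0=73,hw=17.5):
    s=sense();q=np.array(s["ee_pos"])-F0;y=q@ey+hw;z=q[2]-z0;r=np.hypot(y,z)
    phi=np.arctan2(y,z)+np.arcsin(4.5/r);f=np.array(s["force"]);t=ey*np.cos(phi)-np.array([0,0,1])*np.sin(phi)
    print("t",s["time"],"x",(q@ex).round(1),"y",(y-hw).round(1),"z",q[2].round(1),"r",r.round(0),"theta",(phi+.26).round(3),"push",-(f@t).round(2),"F",f.round(1),s["gripper_width"])
def nxt(ths,z0=73,hw=17.5,R=85):
    q=np.array(sense()["ee_pos"])-F0
    for th in ths:
        p=th-.26;print(th,"dy",round((R*np.sin(p)-4.5*np.cos(p)-hw-q@ey)/10,2),"dz",round(-(z0+R*np.cos(p)+4.5*np.sin(p)-q[2])/10,2))
E
python3 -m inch '{"jaw":[255,255,255,255,255,255],"delta_pos":[[-0.15,0.5,0],[-0.15,1.2,-0.2],[-0.15,2,-0.4],[-0.15,2.8,-0.5],[-0.15,3.6,-0.6],[-0.15,4.3,-0.6]],"spin":[0,0,0,0,0,0]}'
python3 -c "
from h import *
lev();nxt([.3,.4,.5,.6,.7,.8,.9,1.0])"
```

```text
time: 6.6
ee_pos: [556.1, -29.1, 157.7]
tool_rot: [-0.044, 0.999, -0.0, 0.0]
force: [0.0, -0.7, -0.3]
gripper_width: 0.006
grip_force: 0.4
t 6.6 x 2.3 y -20.8 z 157.7 r 85.0 theta 0.274 push 0.7 F [ 0.  -0.7 -0.3] 0.005825171951768931
0.3 dy 0.23 dz -0.04
0.4 dy 1.08 dz -0.01
0.5 dy 1.92 dz 0.11
0.6 dy 2.75 dz 0.31
0.7 dy 3.55 dz 0.59
0.8 dy 4.32 dz 0.95
0.9 dy 5.05 dz 1.39
1.0 dy 5.73 dz 1.89
```

```bash
python3 -m inch '{"jaw":[255,255,255,255,255,255],"delta_pos":[[0,1.1,0],[0,1.9,0.1],[0,2.75,0.3],[0,3.55,0.6],[0,4.3,0.95],[0,4.3,0.95]],"spin":[0,0,0,0,0,0]}'
python3 - <<'E'
from h import *
lev();nxt([.9,1.0,1.1,1.2,1.3])
a=cam("side");cv2.imwrite("pics/s4.png",cv2.resize(a["image"][140:290,290:400],None,fx=4,fy=4,interpolation=2))
E
```

```text
time: 7.35
ee_pos: [552.1, 13.7, 147.8]
tool_rot: [-0.044, 0.999, 0.0, -0.0]
force: [0.3, -0.1, -0.7]
gripper_width: 0.006
grip_force: 0.2
t 7.35 x 2.4 y 22.2 z 147.8 r 85.0 theta 0.801 push -0.19 F [ 0.3 -0.1 -0.7] 0.005676821598568101
0.9 dy 0.75 dz 0.39
1.0 dy 1.43 dz 0.9
1.1 dy 2.06 dz 1.47
1.2 dy 2.63 dz 2.1
1.3 dy 3.13 dz 2.79
```

View pics/s4.png

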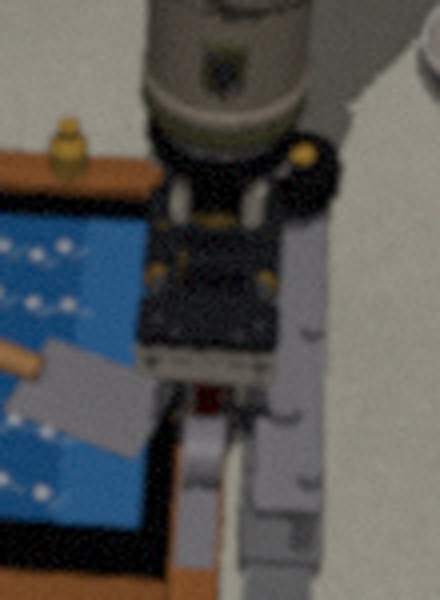

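```bash
python3 -m inch '{"jaw":[255,255,255,255],"delta_pos":[[0,0.75,0.4],[0,1.4,0.9],[0,1.75,1.2],[0,1.75,1.2]],"spin":[0,0,0,0]}'
python3 - <<'E'
from h import *
lev();nxt([1.1,1.2,1.3])
for n in("side","wrist","top"):
    I=cam(n)["image"].astype(int)
    red=(I[...,2]>50)&(I[...,2]>2.2*I[...,1])&(I[...,2]>2.2*I[...,0])
    l=cv2.connectedComponentsWithStats(red.astype(np.uint8))
    for s in l[2][1:]:
        if s[4]>15: print(n,s)
E
```

```text
time: 7.9
ee_pos: [550.6, 30.9, 135.8]
tool_rot: [-0.044, 0.999, 0.0, -0.0]
force: [-0.1, 0.8, 0.4]
gripper_width: 0.009
grip_force: 0.2
t 7.9 x 2.5 y 39.4 z 135.8 r 85.0 theta 1.049 push -0.28 F [-0.1  0.8  0.4] 0.008965347270175592
1.1 dy 0.34 dz 0.27
1.2 dy 0.91 dz 0.91
1.3 dy 1.41 dz 1.59
wrist [ 249  241  173   76 4295]
```

Run:
```python
from h import *
c=cam("wrist");cv2.imwrite("pics/w5.png",c["image"])
s=np.array(sense()["ee_pos"]);print(proj(c,[s,s+ey*17.5,s-ey*17.5,F0+[0,0,73]]))
```

```text
[[317.53584779 298.50526919]
 [357.86640476 298.29277465]
 [277.21117538 298.75666973]
 [250.97573246 250.41843809]]
```

View pics/w5.png

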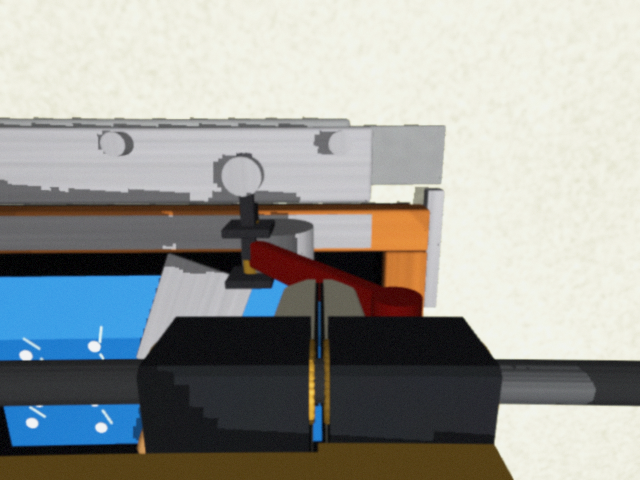

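```bash
python3 -m inch '{"jaw":[255,255,255],"delta_pos":[[0,0.5,0.45],[0,0.9,0.9],[0,0.9,0.9]],"spin":[0,0,0]}' >/dev/null
python3 -c "
from h import *
lev()"
python3 -m inch '{"jaw":[255,255,255],"delta_pos":[[0,0.25,0.35],[0,0.5,0.7],[0,0.5,0.7]],"spin":[0,0,0]}' >/dev/null
python3 -c "
from h import *
lev();nxt([1.4,1.5,1.6])"
```

```text
t 8.475 x 2.6 y 48.4 z 126.7 r 85.0 theta 1.2 push 1.24 F [0.  0.2 1.6] 0.003996714880210581
t 8.85 x 2.6 y 53.2 z 119.8 r 85.0 theta 1.299 push 1.14 F [-0.1 -0.5  1.1] 0.0039081456244553555
1.4 dy 0.47 dz 0.72
1.5 dy 0.83 dz 1.5
1.6 dy 1.11 dz 2.3
```

```bash
python3 -m inch '{"jaw":[255,255,255],"delta_pos":[[0,0.25,0.35],[0,0.47,0.7],[0,0.47,0.7]],"spin":[0,0,0]}' >/dev/null
python3 -c "
from h import *
lev()"
python3 -m inch '{"jaw":[255,255,255],"delta_pos":[[0,0.2,0.4],[0,0.36,0.75],[0,0.36,0.75]],"spin":[0,0,0]}' >/dev/null
python3 -c "
from h import *
lev();nxt([1.6,1.3,1,.6,.2])"
```

```text
t 9.225 x 2.6 y 57.8 z 112.8 r 85.0 theta 1.398 push 0.74 F [-0.5 -0.2  0.7] 0.006164191301255953
t 9.6 x 2.7 y 61.4 z 105.3 r 85.0 theta 1.495 push 1.07 F [0.7 1.2 1.5] 0.0047370457923376205
1.6 dy 0.28 dz 0.85
1.3 dy -0.79 dz -1.46
1 dy -2.49 dz -3.35
0.6 dy -5.48 dz -4.93
0.2 dy -8.85 dz -5.23
```

```bash
python3 -m inch '{"jaw":[255,255,255,255,255,128,0,0],"delta_pos":[[0,-0.8,-1.4],[0,-2.5,-3.35],[0,-5.5,-4.95],[0,-9,-5.4],[0,-13.5,-6],[1.5,-17.5,-6],[4,-21,-6],[5.1,-22.2,-6]],"spin":[0,0,0,0,0,0,0,0]}'
python3 -c "
from h import *
togo([518,-172.5,101.5])"
```

```text
time: 10.6
ee_pos: [515.8, -176.2, 166.1]
tool_rot: [-0.042, 0.999, -0.001, -0.0]
force: [1.2, 0.4, 0.2]
gripper_width: 0.276
grip_force: 0.0
t 10.6 pos [ 515.8 -176.2  166.1] yaw -175.2 j [ 0.75  0.55 -0.76  2.03  0.55  0.77  1.31] F [1.2 0.4 0.2] delta cm [-0.25  0.36  6.46]
```

```bash
python3 -m inch '{"jaw":[0,0,0,0,0,255,255,255],"delta_pos":[[-0.2,0.3,0],[-0.2,0.3,0],[-0.2,0.3,0],[-0.2,0.3,3],[-0.2,0.3,6.4],[-0.2,0.3,6.4],[-0.2,0.3,6.4],[-0.2,0.3,6.4]],"spin":[0,0,0,0,0,0,0,0]}'
python3 -m inch '{"jaw":[255,255,255,255,255],"delta_pos":[[0,0,0],[0,0,0],[0,0,0],[0,0,0],[0,0,0]],"spin":[0,0,0,0,0]}'
python3 -m inch '{"jaw":[255,255,255,255,255,255,255,255],"delta_pos":[[0,0,0],[0,0,0],[0,0,0],[0,0,0],[0,0,0],[0,0,0],[0,0,0],[0,0,0]],"spin":[10,20,30,40,50,60,69,69]}'
python3 -c "
from h import *
togo([518,-172.5,101.5])"
```

```text
time: 11.6
ee_pos: [520.0, -169.7, 102.8]
tool_rot: [-0.044, 0.999, -0.0, 0.001]
force: [-0.2, -0.4, 0.4]
gripper_width: 0.592
grip_force: 0.0
time: 12.22
ee_pos: [520.2, -172.5, 102.8]
tool_rot: [-0.043, 0.999, -0.002, 0.001]
force: [1.4, -9.1, 1.7]
gripper_width: 0.513
grip_force: 50.0
time: 13.22
ee_pos: [519.1, -174.5, 102.8]
tool_rot: [0.532, 0.846, -0.002, 0.002]
force: [-1.0, -15.7, 1.6]
gripper_width: 0.508
grip_force: 50.0
t 13.225 pos [ 519.1 -174.5  102.8] yaw 115.7 j [ 0.45  0.57 -0.33  2.09  0.37  0.53  0.3 ] F [ -1.  -15.7   1.6] delta cm [ 0.23 -0.01  0.13]
```

```bash
python3 -m inch '{"jaw":[0,0,0,0,0,0,0,0],"delta_pos":[[0,0,0],[0,0,0],[0,0,-2],[0,0,-5],[0,0,-6],[0,0,-6],[0,0,-6],[0,0,-6]],"spin":[0,0,0,-10,-20,-30,-40,-50]}' >/dev/null
python3 -c "
from h import *
togo(F0-64*ey+2*ex+[0,0,157])"
```

```text
t 14.225 pos [ 519.4 -169.3  162. ] yaw 166.4 j [ 0.67  0.53 -0.65  2.04  0.48  0.72  1.05] F [0.4 1.  0.4] delta cm [-1.65 10.4   0.5 ]
```

```bash
python3 -m inch '{"jaw":[255,255,255,255,255,255,255,255],"delta_pos":[[-0.4,2.6,0],[-0.8,5.2,0.2],[-1.2,7.8,0.4],[-1.65,10.4,0.5],[-1.65,10.4,0.5],[-1.65,10.4,0.5],[-1.65,10.4,0.5],[-1.65,10.4,0.5]],"spin":[-7,-14,-19,-19,-19,-19,-19,-19]}' >/dev/null
python3 -c "
from h import *
lev(71);nxt([.3,.4,.5,.6,.7,.8,.9,1.0],71)"
```

```text
t 15.225 x 2.1 y -65.6 z 156.7 r 98.0 theta -0.206 push -0.14 F [-0.2  0.   0.2] 0.19164554688023652
0.3 dy 4.7 dz 0.05
0.4 dy 5.55 dz 0.09
0.5 dy 6.4 dz 0.2
0.6 dy 7.22 dz 0.4
0.7 dy 8.03 dz 0.68
0.8 dy 8.8 dz 1.04
0.9 dy 9.53 dz 1.48
1.0 dy 10.21 dz 1.98
```

```bash
python3 -m inch '{"jaw":[255,255,255,255,255,255,255,255],"delta_pos":[[0,1.5,0],[0,3.1,0.1],[0,4.7,0.3],[0,5.6,0.4],[0,6.4,0.5],[0,7.2,0.7],[0,8.0,1.0],[0,8.0,1.0]],"spin":[0,0,0,0,0,0,0,0]}' >/dev/null
python3 -c "
from h import *
lev(68)"
python3 -m inch '{"jaw":[255,255,255,255],"delta_pos":[[0,0.4,0.2],[0,0.77,0.4],[0,1.2,0.65],[0,1.2,0.65]],"spin":[0,0,0,0]}' >/dev/null
python3 -c "
from h import *
lev(68);nxt([.9,1.,1.1,1.2,1.3],68)"
```

```text
t 16.225 x 2.8 y 15.9 z 146.3 r 85.0 theta 0.716 push -0.42 F [-0.4  0.2 -0.5] 0.007788394312439953
t 16.725 x 2.9 y 27.6 z 139.9 r 85.0 theta 0.873 push 0.09 F [-0.2  0.4  0.7] 0.0060904423576785835
0.9 dy 0.2 dz 0.1
1.0 dy 0.89 dz 0.61
1.1 dy 1.52 dz 1.18
1.2 dy 2.09 dz 1.81
1.3 dy 2.59 dz 2.5
```

```bash
python3 -m inch '{"jaw":[255,255,255],"delta_pos":[[0,0.55,0.35],[0,1.0,0.7],[0,1.0,0.7]],"spin":[0,0,0]}' >/dev/null
python3 -c "
from h import *
lev(68)"
python3 -m inch '{"jaw":[255,255,255],"delta_pos":[[0,0.3,0.3],[0,0.65,0.65],[0,0.65,0.65]],"spin":[0,0,0]}' >/dev/null
python3 -c "
from h import *
lev(68)"
python3 -m inch '{"jaw":[255,255,255],"delta_pos":[[0,0.3,0.3],[0,0.5,0.6],[0,0.5,0.6]],"spin":[0,0,0]}' >/dev/null
python3 -c "
from h import *
lev(68);nxt([1.2,1.3,1.4,1.5],68)"
```

```text
t 17.1 x 3.0 y 37.8 z 132.8 r 85.0 theta 1.019 push 0.79 F [ 1.1 -0.2  0.8] 0.008576441683568737
t 17.475 x 3.0 y 44.0 z 126.3 r 85.0 theta 1.125 push 0.81 F [ 0.5 -0.1  1. ] 0.009307008559983052
t 17.85 x 3.1 y 48.9 z 120.4 r 85.0 theta 1.216 push -0.39 F [ 0.6  0.6 -0.1] 0.0039632422875218384
1.2 dy -0.05 dz -0.14
1.3 dy 0.46 dz 0.55
1.4 dy 0.89 dz 1.28
1.5 dy 1.25 dz 2.05
```

```bash
python3 -m inch '{"jaw":[255,255,255],"delta_pos":[[0,0.3,0.3],[0,0.5,0.6],[0,0.5,0.6]],"spin":[0,0,0]}' >/dev/null
python3 -c "
from h import *
lev(68)"
python3 -m inch '{"jaw":[255,255,255],"delta_pos":[[0,0.2,0.3],[0,0.43,0.7],[0,0.43,0.7]],"spin":[0,0,0]}' >/dev/null
python3 -c "
from h import *
lev(68)"
python3 -m inch '{"jaw":[255,255,255],"delta_pos":[[0,0.2,0.35],[0,0.3,0.7],[0,0.3,0.7]],"spin":[0,0,0]}' >/dev/null
python3 -c "
from h import *
lev(68)"
```

```text
t 18.225 x 3.1 y 53.9 z 114.3 r 85.0 theta 1.308 push 0.21 F [-0.6  0.3  0.4] 0.005795005042980402
t 18.6 x 3.1 y 58.3 z 107.3 r 85.0 theta 1.405 push 1.03 F [-0.2 -0.   1.1] 0.005716933070686155
t 18.975 x 3.2 y 61.1 z 100.3 r 85.0 theta 1.494 push 0.66 F [ 0.1 -0.4  0.5] 0.00021510583776789048
```

```bash
python3 -m inch '{"jaw":[255,255,255,255,255,128,0,0],"delta_pos":[[0,-0.8,-1.4],[0,-2.5,-3.35],[0,-5.5,-4.95],[0,-9,-5.5],[0,-13.5,-6.2],[1.5,-17.5,-6.4],[4,-21,-6.5],[5.0,-22.3,-6.5]],"spin":[0,0,0,0,0,0,0,0]}'>/dev/null
python3 - <<'E'
from h import *
c=cam("wrist");I=c["image"].astype(int)
o=(I[...,2]>120)&(I[...,2]>1.3*I[...,1])&(I[...,1]>1.3*I[...,0])
p=proj(c,[518.5,-173,136])[0];u,v=int(p[0]),int(p[1]);m=np.zeros_like(o);m[v-45:v+45,u-45:u+45]=1
q=np.argwhere(o&m)[:,::-1]
W=np.array([plane(c,x.astype(float),136)[:2] for x in q]);d=W-[518,-173];r=np.hypot(*d.T);k=(r>10)&(r<23)
print(k.sum(),"mark dir deg",np.degrees(np.arctan2(*d[k].mean(0)[::-1])),"hub",W[r<8].mean(0))
togo([518,-173,102])
E
```

```text
166 mark dir deg -102.54567272749391 hub [ 518.41948927 -173.38978018]
t 20.025 pos [ 516.9 -178.   166. ] yaw -175.2 j [ 0.74  0.55 -0.74  2.03  0.54  0.77  1.32] F [-0.8 -1.  -0.6] delta cm [-0.16  0.49  6.39]
```

```bash
python3 -m inch '{"jaw":[0,0,0,0,0,255,255,255],"delta_pos":[[-0.1,0.35,0],[-0.1,0.35,0],[-0.1,0.35,0],[-0.1,0.35,3],[-0.1,0.35,6.4],[-0.1,0.35,6.4],[-0.1,0.35,6.4],[-0.1,0.35,6.4]],"spin":[0,0,0,0,0,0,0,0]}' >/dev/null
python3 -m inch '{"jaw":[255,255,255,255,255],"delta_pos":[[0,0,0],[0,0,0],[0,0,0],[0,0,0],[0,0,0]],"spin":[0,0,0,0,0]}'
python3 -m inch '{"jaw":[255,255,255,255,255,255,255,255],"delta_pos":[[0,0,0],[0,0,0],[0,0,0],[0,0,0],[0,0,0],[0,0,0],[0,0,0],[0,0,0]],"spin":[10,20,30,40,50,60,70,70]}'
python3 -m inch '{"jaw":[0,0,0,0,0,0,0,0],"delta_pos":[[0,0,0],[0,0,0],[0,0,-2],[0,0,-5],[0,0,-6],[0,0,-6],[0,0,-6],[0,0,-6]],"spin":[0,0,0,-10,-20,-30,-40,-50]}' >/dev/null
python3 -c "
from h import *
togo(F0-64*ey+0*ex+[0,0,155])"
```

```text
time: 21.65
ee_pos: [520.4, -172.5, 102.6]
tool_rot: [-0.043, 0.999, -0.001, 0.001]
force: [0.3, -5.7, 3.4]
gripper_width: 0.507
grip_force: 50.0
time: 22.65
ee_pos: [519.1, -174.8, 102.6]
tool_rot: [0.54, 0.842, -0.002, 0.001]
force: [-2.4, -13.4, 4.0]
gripper_width: 0.508
grip_force: 50.0
t 23.65 pos [ 519.8 -170.1  161.9] yaw 165.4 j [ 0.66  0.53 -0.63  2.04  0.47  0.72  1.04] F [-0.5  0.2 -1.4] delta cm [-1.21 10.42  0.69]
```

```bash
python3 -m inch '{"jaw":[255,255,255,255,255,255,255,255],"delta_pos":[[-0.4,2.6,0],[-0.8,5.2,0.2],[-1,7.8,0.4],[-1.2,10.4,0.8],[-1.2,10.4,1],[-1.2,10.4,1.3],[-1.2,10.4,1.3],[-1.2,10.4,1.3]],"spin":[-7,-14,-20,-20,-20,-20,-20,-20]}' >/dev/null
python3 -c "
from h import *
lev(63);nxt([.3,.4,.5,.6,.7,.8,.9,1.0],63)"
```

```text
t 24.65 x -0.0 y -65.7 z 148.6 r 98.0 theta -0.207 push -0.3 F [-0.1 -0.4  1.4] 0.18997470510382575
0.3 dy 4.71 dz 0.05
0.4 dy 5.56 dz 0.08
0.5 dy 6.4 dz 0.2
0.6 dy 7.23 dz 0.4
0.7 dy 8.03 dz 0.68
0.8 dy 8.8 dz 1.04
0.9 dy 9.54 dz 1.47
1.0 dy 10.22 dz 1.98
```

```bash
python3 -m inch '{"jaw":[255,255,255,255,255,255,255,255],"delta_pos":[[0,1.5,0],[0,3.1,0],[0,4.7,0],[0,5.6,0.1],[0,6.4,0.2],[0,7.2,0.4],[0,8.0,0.7],[0,8.0,0.7]],"spin":[0,0,0,0,0,0,0,0]}' >/dev/null
python3 -c "
from h import *
lev(63)"
python3 -m inch '{"jaw":[255,255,255,255],"delta_pos":[[0,0.4,0.2],[0,0.75,0.35],[0,1.15,0.6],[0,1.15,0.6]],"spin":[0,0,0,0]}' >/dev/null
python3 -c "
from h import *
lev(63)"
python3 -m inch '{"jaw":[255,255,255],"delta_pos":[[0,0.35,0.25],[0,0.75,0.55],[0,0.75,0.55]],"spin":[0,0,0]}' >/dev/null
python3 -c "
from h import *
lev(63);nxt([.9,1.,1.1,1.2,1.3],63)"
```

```text
t 25.65 x 0.7 y 15.8 z 141.3 r 85.0 theta 0.715 push 0.31 F [1.  0.  0.5] 0.004167694751111562
t 26.15 x 0.8 y 27.0 z 135.4 r 85.0 theta 0.864 push 0.15 F [-0.3  0.2  0.6] 0.0044413294865099495
t 26.525 x 0.8 y 34.6 z 129.9 r 85.0 theta 0.975 push 0.49 F [ 0.2 -0.4  0.3] 0.01085796055787257
0.9 dy -0.49 dz -0.4
1.0 dy 0.19 dz 0.11
1.1 dy 0.82 dz 0.68
1.2 dy 1.39 dz 1.31
1.3 dy 1.9 dz 2.0
```

```bash
python3 -m inch '{"jaw":[255,255,255],"delta_pos":[[0,0.4,0.35],[0,0.8,0.7],[0,0.8,0.7]],"spin":[0,0,0]}' >/dev/null
python3 -c "
from h import *
lev(63)"
python3 -m inch '{"jaw":[255,255,255],"delta_pos":[[0,0.3,0.3],[0,0.6,0.65],[0,0.6,0.65]],"spin":[0,0,0]}' >/dev/null
python3 -c "
from h import *
lev(63)"
python3 -m inch '{"jaw":[255,255,255],"delta_pos":[[0,0.25,0.35],[0,0.5,0.7],[0,0.5,0.7]],"spin":[0,0,0]}' >/dev/null
python3 -c "
from h import *
lev(63);nxt([1.3,1.4,1.5],63)"
```

```text
t 26.9 x 0.8 y 42.6 z 122.8 r 85.0 theta 1.101 push 0.43 F [-0.1 -0.5  0.2] 0.00338782086543805
t 27.275 x 0.9 y 48.4 z 116.4 r 85.0 theta 1.203 push 2.37 F [ 0.1 -1.3  2. ] 0.007365992176695311
t 27.65 x 1.0 y 53.6 z 109.6 r 85.0 theta 1.304 push 3.33 F [-0.7  0.3  4.1] 0.009179049063723774
1.3 dy -0.01 dz -0.03
1.4 dy 0.42 dz 0.7
1.5 dy 0.78 dz 1.47
```

```bash
python3 -m inch '{"jaw":[255,255,255],"delta_pos":[[0,0.15,0.2],[0,0.25,0.4],[0,0.25,0.4]],"spin":[0,0,0]}' >/dev/null
python3 -c "
from h import *
lev(63)"
python3 -m inch '{"jaw":[255,255,255],"delta_pos":[[0,0.1,0.15],[0,0.2,0.35],[0,0.2,0.35]],"spin":[0,0,0]}' >/dev/null
python3 -c "
from h import *
lev(63)
c=cam('side');print(proj(c,F0+[0,0,63]))"
```

```text
t 28.025 x 1.1 y 56.1 z 105.8 r 85.0 theta 1.358 push 4.1 F [-0.6  0.   4.6] 0.007466396112859566
t 28.4 x 1.1 y 58.2 z 102.3 r 85.0 theta 1.405 push 2.96 F [-1.5  0.6  3.6] 0.008729563403842937
[[341.75674141 247.98621195]]
```

```bash
python3 -m inch '{"jaw":[255,255,255,255,255,128,0,0],"delta_pos":[[0,-0.8,-1.2],[0,-2.5,-3],[0,-5.5,-4.7],[0,-9,-5.2],[0,-13.2,-6],[1.5,-17.2,-6.2],[4,-20.7,-6.4],[4.8,-21.8,-6.4]],"spin":[0,0,0,0,0,0,0,0]}'>/dev/null
python3 -c "
from h import *
togo([518.5,-173.2,102])"
```

```text
t 29.45 pos [ 516.9 -176.   166.3] yaw -175.2 j [ 0.73  0.55 -0.73  2.03  0.53  0.76  1.33] F [ 0.2 -0.2  0.6] delta cm [-0.19  0.27  6.43]
```

```bash
python3 -m inch '{"jaw":[0,0,0,0,0,255,255,255],"delta_pos":[[-0.1,0.1,0],[-0.1,0.1,0],[-0.1,0.1,0],[-0.1,0.1,3],[-0.1,0.1,6.4],[-0.1,0.1,6.4],[-0.1,0.1,6.4],[-0.1,0.1,6.4]],"spin":[0,0,0,0,0,0,0,0]}' >/dev/null
python3 -m inch '{"jaw":[255,255,255,255,255],"delta_pos":[[0,0,0],[0,0,0],[0,0,0],[0,0,0],[0,0,0]],"spin":[0,0,0,0,0]}'
python3 -m inch '{"jaw":[255,255,255,255,255],"delta_pos":[[0,0,0],[0,0,0],[0,0,0],[0,0,0],[0,0,0]],"spin":[10,20,30,34,34]}'
python3 -m inch '{"jaw":[0,0,0,0,0,0,0,0],"delta_pos":[[0,0,0],[0,0,0],[0,0,-2],[0,0,-5],[0,0,-6],[0,0,-6],[0,0,-6],[0,0,-6]],"spin":[0,0,0,-10,-20,-25,-34,-34]}' >/dev/null
python3 -c "
from h import *
togo(F0-64*ey+0*ex+[0,0,147])"
```

```text
time: 31.08
ee_pos: [520.3, -172.5, 103.2]
tool_rot: [-0.044, 0.999, -0.001, 0.001]
force: [0.4, -4.0, 7.0]
gripper_width: 0.507
grip_force: 50.0
time: 31.7
ee_pos: [520.1, -173.8, 103.2]
tool_rot: [0.251, 0.968, -0.001, 0.001]
force: [-0.9, -8.7, 6.1]
gripper_width: 0.509
grip_force: 50.0
t 32.7 pos [ 519.4 -171.2  161.9] yaw -175.0 j [ 0.72  0.56 -0.73  2.03  0.54  0.75  1.32] F [-0.1 -0.8 -0.3] delta cm [-4.68  9.51  1.5 ]
```

```bash
python3 -m inch '{"jaw":[255,255,255,255,255,255,255,255],"delta_pos":[[-1.2,2.4,0],[-2.4,4.8,0.2],[-3.6,7.2,0.6],[-4.6,9.5,1],[-4.6,9.5,1.5],[-4.6,9.5,1.5],[-4.6,9.5,1.5],[-4.6,9.5,1.5]],"spin":[0,0,0,0,0,0,0,0]}' >/dev/null
python3 -m inch '{"jaw":[255,255,255,255,255,255,255,255],"delta_pos":[[0,1.5,0],[0,3.1,0],[0,4.7,0],[0,5.6,0.1],[0,6.4,0.2],[0,7.2,0.4],[0,7.6,0.6],[0,7.6,0.6]],"spin":[0,0,0,0,0,0,0,0]}' >/dev/null
python3 -c "
from h import *
lev(60.6);nxt([.7,.8,.9,1.0,1.1],60.6)"
```

```text
t 34.7 x -0.3 y 11.8 z 140.9 r 85.0 theta 0.663 push -0.25 F [-1.   0.1 -0.1] 0.00355811803396689
0.7 dy 0.28 dz 0.15
0.8 dy 1.05 dz 0.51
0.9 dy 1.78 dz 0.94
1.0 dy 2.47 dz 1.45
1.1 dy 3.1 dz 2.02
```

```bash
python3 -m inch '{"jaw":[255,255,255,255],"delta_pos":[[0,0.5,0.25],[0,1.05,0.5],[0,1.4,0.7],[0,1.4,0.7]],"spin":[0,0,0,0]}' >/dev/null
python3 -c "
from h import *
lev(60.6)"
python3 -m inch '{"jaw":[255,255,255],"delta_pos":[[0,0.2,0.12],[0,0.38,0.25],[0,0.38,0.25]],"spin":[0,0,0]}' >/dev/null
python3 -c "
from h import *
lev(60.6)"
python3 -m inch '{"jaw":[255,255,255],"delta_pos":[[0,0.2,0.12],[0,0.35,0.25],[0,0.35,0.25]],"spin":[0,0,0]}' >/dev/null
python3 -c "
from h import *
lev(60.6)"
python3 -m inch '{"jaw":[255,255,255],"delta_pos":[[0,0.2,0.15],[0,0.33,0.28],[0,0.33,0.28]],"spin":[0,0,0]}' >/dev/null
python3 -c "
from h import *
lev(60.6);nxt([1.1,1.2,1.3],60.6)"
```

```text
t 35.2 x -0.2 y 26.1 z 133.9 r 85.0 theta 0.849 push 0.28 F [-0.5 -0.1  0.5] 0.00414425881491668
t 35.575 x -0.1 y 29.6 z 131.5 r 85.0 theta 0.899 push 0.07 F [-0.   0.4  0.7] 0.006251942200839704
t 35.95 x -0.1 y 33.1 z 129.0 r 85.0 theta 0.95 push 0.56 F [-0.2  0.2  1.1] 0.005826211745715725
t 36.325 x -0.1 y 36.3 z 126.2 r 85.0 theta 1.0 push 1.8 F [ 0.  -1.6  1. ] 0.0006030016714709321
1.1 dy 0.65 dz 0.55
1.2 dy 1.22 dz 1.19
1.3 dy 1.72 dz 1.87
```

```bash
python3 -m inch '{"jaw":[255,255,255],"delta_pos":[[0,0.2,0.15],[0,0.33,0.28],[0,0.33,0.28]],"spin":[0,0,0]}' >/dev/null
python3 -c "
from h import *
lev(60.6)"
python3 -m inch '{"jaw":[255,255,255],"delta_pos":[[0,0.2,0.15],[0,0.32,0.28],[0,0.32,0.28]],"spin":[0,0,0]}' >/dev/null
python3 -c "
from h import *
lev(60.6)"
python3 -m inch '{"jaw":[255,255,255],"delta_pos":[[0,0.3,0.3],[0,0.57,0.63],[0,0.57,0.63]],"spin":[0,0,0]}' >/dev/null
python3 -c "
from h import *
lev(60.6)"
python3 -m inch '{"jaw":[255,255,255],"delta_pos":[[0,0.15,0.2],[0,0.25,0.34],[0,0.25,0.34]],"spin":[0,0,0]}' >/dev/null
python3 -c "
from h import *
lev(60.6);nxt([1.3,1.4],60.6)
s=sense();print(s['wrist_torque'])"
```

```text
t 36.7 x -0.1 y 39.6 z 123.5 r 85.0 theta 1.05 push 3.33 F [-0.4 -1.4  3.4] 0.007856873257821868
t 37.075 x -0.2 y 42.8 z 120.8 r 85.0 theta 1.099 push 5.51 F [-1.7 -0.9  6.7] 0.007396598412058085
t 37.45 x -0.0 y 48.9 z 114.7 r 86.0 theta 1.199 push 6.91 F [-3.1 -0.2  8.6] 0.006598523669742827
t 37.825 x -0.0 y 51.7 z 111.7 r 86.0 theta 1.247 push 9.59 F [-3.2  0.4 12. ] 0.003923671135443753
1.3 dy 0.19 dz 0.42
1.4 dy 0.62 dz 1.15
[ 0.01217992  0.74736337 -0.04107344]
```

```bash
python3 -m inch '{"jaw":[255,255,255,255],"delta_pos":[[0,0.19,0.35],[0,0.42,0.75],[0,0.62,1.15],[0,0.62,1.15]],"spin":[0,0,0,0]}' >/dev/null
python3 -c "
from h import *
lev(60.6)"
python3 -m inch '{"jaw":[255,255,255,255],"delta_pos":[[-0.05,0.2,0.35],[-0.1,0.33,0.75],[-0.1,0.5,1.2],[-0.1,0.6,1.55]],"spin":[0,0,0,0]}' >/dev/null
python3 -c "
from h import *
lev(60.6);nxt([1.6,1.7,1.8,1.85,1.9],60.6)"
```

```text
t 38.325 x 0.5 y 58.5 z 99.9 r 86.0 theta 1.406 push 4.58 F [-0.8  0.9  5.5] 0.004020778475002059
t 38.825 x 1.1 y 64.7 z 84.2 r 86.0 theta 1.603 push 5.71 F [-2.6  3.1  6.6] 0.0043735594136245
1.6 dy -0.05 dz -0.02
1.7 dy 0.15 dz 0.81
1.8 dy 0.26 dz 1.65
1.85 dy 0.29 dz 2.08
1.9 dy 0.29 dz 2.5
```

```bash
python3 -m inch '{"jaw":[255,255,255,255,255],"delta_pos":[[0,0.1,0.4],[0,0.15,0.8],[0,0.2,1.2],[0,0.25,1.6],[0,0.25,1.8]],"spin":[0,0,0,0,0]}' >/dev/null
python3 -c "
from h import *
lev(60.6)"
python3 -m inch '{"jaw":[255,255,255,255],"delta_pos":[[0,0,0.2],[0,0,0.4],[0,0,0.5],[0,0,0.5]],"spin":[0,0,0,0]}' >/dev/null
python3 -c "
from h import *
lev(60.6)"
```

```text
t 39.45 x 1.1 y 65.2 z 65.6 r 83.0 theta 1.825 push 5.33 F [0.4 0.2 5.3] 0.004093650167774367
t 39.95 x 1.4 y 65.1 z 62.3 r 83.0 theta 1.865 push 20.3 F [-3.8 -0.5 20.3] 0.007623053329091887
```

```bash
python3 -m inch '{"jaw":[255,255,255,255,255,255,255,255],"delta_pos":[[0,0,-1],[0,0,-4],[0,0,-9],[0,-5,-13],[0,-11,-13],[0,-17,-13],[0,-20,-13],[0,-20,-13]],"spin":[0,0,0,0,0,0,0,0]}' >/dev/null
python3 - <<'E'
from h import *
lev()
c=cam("wrist");a=cam("side")
I=np.zeros((480,800,3),np.uint8);I[:,:480]=c["image"][:,160:];I[:,480:]=cv2.resize(a["image"][160:310,290:390],(320,480));cv2.imwrite("pics/f.png",I)
z=60.6;p=F0+[0,0,z]
for th in(1.7,1.8,1.9):
  ph=th-.26;print(th,proj(c,p+117*(ey*np.sin(ph)+np.array([0,0,np.cos(ph)])))-[160,0],proj(a,p+117*(ey*np.sin(ph)+np.array([0,0,np.cos(ph)]))))
E
```

```text
t 40.95 x -1.2 y -137.7 z 190.3 r 168.0 theta -0.511 push 0.73 F [-0.5  0.2 -1.2] 0.007104494048849628
1.7 [[529.93195753 229.85798186]] [[339.58139362 284.88095731]]
1.8 [[516.82753549 225.82112045]] [[339.34091947 288.24868068]]
1.9 [[503.0261032  222.09513277]] [[339.12872164 291.15253438]]
```

View pics/f.png

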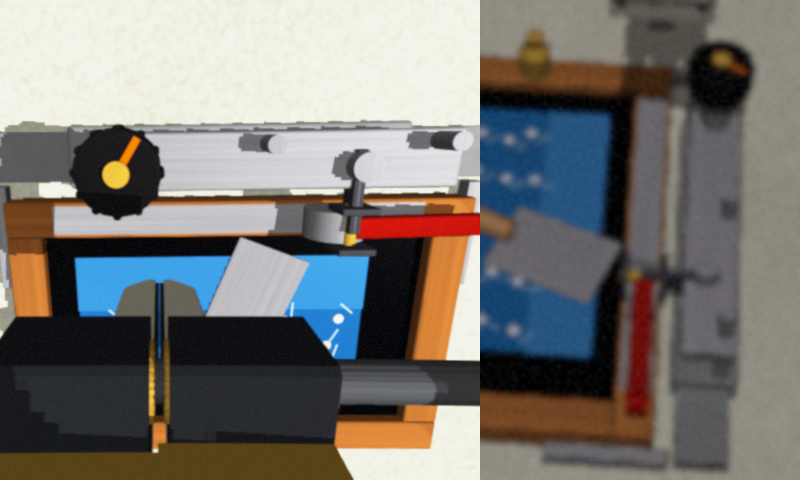

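```bash
python3 -c "
from rig import *
print(job_done())"
```

```text
the job is handed in; nothing more can be done
None
```

The job is handed in at about 41 s of the 72 s: I turned the nut about 3.5 rad clockwise until the lever bit at about 0.97 rad (halfway is 0.95), with a peak push of about 9.6 N. I then pushed the lever down to a firm stop (about 20 N), read as roughly 1.83 to 1.87 rad against 1.90 closed, and it stayed down once released, with nothing visibly disturbed in the last pictures.

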